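Pop the drive dock's push-push lid and push the hard disk home

TASK

The hard disk in the drive dock has not been pushed all the way onto its connector. With the fingers shut, press the round mark on the dock's lid down once as far as it goes and take the finger away, so that the latch lets go and the lid pops up; see that the lid stands fully open by itself for a full second and leave it open. Then reach into the bay and push the disk by its tail end along its rails until it is fully home against the connector, without gripping or lifting it and without disturbing the tools and parts around the dock.

Things in the scene. Friction and masses are not known exactly. Their poses are not given: they have to be found in the camera images.
- dock: Drive dock fixed to the worktop: flat aluminium box, black lid (pale grey inside), 216 mm long (x), 97 wide (y), 40 high. Origin: centre of its underside, z up. +x end (roughly to the robot's left, within 0.3 rad): head, a solid block from x = 82 mm, 39 high, amber lamp. -x end: tail, with the lid's latch. It does not move when pressed or pushed.
- lid (a joint): Lid angle, rad: 0 shut and latched; 1.85 fully open, at its stop; -0.030 bottom stop, where the mark is 5 mm lower (5 N; 2 N to start). Push-push latch: pressed in at least 3.5 mm (-0.021) at the mark and let go, it releases and a damped spring swings the lid open in 2 s; it stays so. Pressed less, it springs back latched; pressed shut again, it latches again. It cannot be pulled open.
- press_mark (a point): Centre of the round dark mark with a grey ring (21 mm across) on the lid's top face, on its centre line, 24 mm from the tail edge and 168 mm from the hinge axis. Lid shut: at x = -88, z = 40 mm of the dock. Moves with the lid.
- lid_hinge (a point): Middle of the lid's hinge axis (along the dock's y), at x = 80, z = 37 mm of the dock. The lid is a 4 mm plate with a 9 mm rim, reaching 193 mm from here towards the tail; fully open it stands up here, leaning 16 degrees away from the bay, its edge 0.22 m above the worktop.
- bay_floor (a point): Point on the floor of the bay under the lid, at x = -60, y = 0, z = 6 mm of the dock, in the free space behind the disk's tail. Bay: side walls' inner faces at y = -42 and 42 mm, tops at z = 30; latch housing wall at x = -92, top at z = 24; at least 50 mm are free between it and the disk.
- connector_face (a point): Middle of the connector's face at the bay's head end, x = 72, y = 0, z = 11 mm of the dock: a rigid stop for the disk. Two rails (inner faces y = -36.5 and 36.5 mm, tops z = 12) guide the disk to it from x = -34 mm on.
- drive: Loose 2.5-inch hard disk, silvery box, 100 (x) x 70 (y) x 10 mm, 0.1 kg, flat on the bay's floor between the rails, hidden by the shut lid. Origin: centre of its underside; its x points to the dock's tail. Tail face at its x = 50 mm, head face (plug) at -50. Home: head face on the connector, origin at x = 22 mm of the dock; at the start 8 to 13 mm short. Slides with friction under 1 N, stays where left.
- usb_stick: Loose bystander: blue USB stick, 18x54x9 mm, lying off the dock's tail end. Origin: centre of its underside.
- pliers: Loose bystander: long-nose pliers with orange handles, 170x54x11 mm, lying to the right of the dock. Origin: centre of its underside.
- pcie_card: Loose bystander: red expansion card, 90x122x18 mm, lying to the right of the dock. Origin: centre of its underside.
- case_fan: Loose bystander: black 80 mm case fan, 25 mm high, lying behind the dock between the two computers. Origin: centre of its underside.

How it is judged:
By the outcome, as a careful person would: the job done as asked, in the order asked, and still so for the second after the job is handed in, with the robot touching nothing.
It also fails if it takes over 48 s, if anything falls off the work surface, if the arm or the gripper's body presses on something with over 40 N, if the wrist force passes 120 N, or if a joint passes its speed limit or range.

ROBOT

A 6-joint arm with a two-finger parallel gripper is mounted at the origin on a cart in front of the work surface, level with it; the furniture and walls round the work are solid. World frame = base frame: x ahead of the robot, y to its left, z up, the work surface at z = 0. Lengths are in m, angles in rad, forces in N, time in s.
With the tool pointing down it reaches from about 0.3 to 0.875 m from the base axis. Payload 6.4 kg.
Tool frame: the origin (TCP) lies midway between the tips of the shut fingers; the grasp point (between the pads) lies 19 mm behind it; z points along the fingers, y is the line along which they close (so a half turn about z gives the same grasp; the last joint's range is limited). The gripper opens to 88 mm and grips with 3 to 60 N. Pads are 18 mm wide; open, the fingers measure 123 mm over their backs; the gripper's body (75 mm by 187 mm) begins 45 mm behind the grasp point.
Start: joints at [-1.44, 0.181, 1.607, -0, 1.354, -0.206], TCP at [0.19, -0.543, 0.239] pointing down, gripper open.
Joint ranges: [-2.99, 2.99], [-0.89, 2.07], [0.3, 2.58], [-1.14, 4.28], [0, 2.63], [-3.12, 3.12]. Speed limits (rad/s): [2.57, 2.57, 3.01, 3.14, 3.14, 3.14].

INTERFACE

Orientations are given as [roll, pitch, yaw] about the fixed x, y, z axes, in that order (R = Rz(yaw) Ry(pitch) Rx(roll)).
In Python, from bench import robot gives the robot as it stands.
- The arm moves only by the shell command python3 -m creep 'ROWS' [OPENING] [FORCE]. ROWS is JSON, a list of rows, each a list of 2 entries, a list of its own where there are three numbers: the shift along the tool's x, y, z in m, then the turn about the tool's z in degrees. A call has 1 to 10 rows; each row shifts and turns the commanded pose from where the row before left it, along the tool's axes as they then stand; what a row does not reach is not made up. A row lasts 1/10 s, in which the tool goes at most 50 mm and 8.59 degrees, less where a joint would pass 70% of its speed; a pose out of reach is approached as far as the arm can. A call is refused whole if a number of a shift passes 0.05 or a number of a turn 8.59, either way. A call with a gripper value outside its range is refused whole. OPENING is the opening, from -1 (shut) to 1 (fully open), set as the call begins (- or left out, the last holds). The fingers move at their own pace and stop on an object; FORCE is the grip in N (left out, the last holds). Time passes only in rows, so rows that do not move let the fingers close. It gives the time, the measured TCP pose, the force, the opening and the grip force at its end, in the units of the state.
- robot.sense(): the state, without advancing time (a new reading comes with each control period).
- robot.snapshot(name): name is "side" or "top"; returns a dict with "pixels" (420x560x3 uint8, blue, green, red), "mtx" (3x3 intrinsics, pixels), "xyz" and "orientation" of the camera in the world. Camera axes: x right, y down, z forward; pixel columns grow to the right and rows downward; lengths in m; the calibration is good to about 2 mm. A picture is of the moment at which its call begins. There is no depth.
- robot.job_done(): hands the job in; it is judged then, once.
The state is a dict: "time_s": time; "joint_positions": joint angles; "dq": joint speeds; "joint_efforts": joint torques, N m; "ee_pos": TCP position; "tcp_rot": TCP orientation; "ft_force": force on the tool from outside, world axes, zero at the start; "ft_torque": the same for the moment, N m; "gripper_width": finger opening in m; "grasp_force": force on a finger pad.
Only numpy, scipy, OpenCV 4.12 (cv2) and the standard library are available. Lean on these libraries where they do the work, as an engineer would, in place of code of your own. Each camera call takes 0.05 s, during which the arm holds its last target. There are 200 camera calls.

## Working session

There is one attempt and no reset: what is moved stays moved. The work goes in short steps, Python scripts to look and compute and a shell command to move; the robot and the scene stay as the last step left them, time stands still between calls to the robot, and variables do not carry over. Pictures are saved under pics/ and viewed, at most 10 in all, crops included, and the job is handed in when it is done.

```bash
mkdir -p pics; ls; python3 - <<'E'
from bench import robot
import cv2
s=robot.sense();print({k:s[k] for k in('time_s','ee_pos','tcp_rot','ft_force','gripper_width')})
for n in('top','side'):
    d=robot.snapshot(n);cv2.imwrite(f'pics/{n}0.png',d['pixels']);print(n,d['mtx'],d['xyz'],d['orientation'])
E
```

```text
pics
{'time_s': 0.0, 'ee_pos': array([ 0.19000139, -0.54213125,  0.23783678]), 'tcp_rot': array([-3.13987754e+00, -3.85363342e-04,  3.36886735e-01]), 'ft_force': array([-0.85016855, -0.05781575, -0.25800086]), 'gripper_width': 0.08814125001214415}
top [[385.6075434    0.         283.06838213]
 [  0.         385.6075434  206.37896231]
 [  0.           0.           1.        ]] [ 0.44081236 -0.2049455   1.18465299] [-3.01138031 -0.02551692 -1.59534379]
side [[423.1923776    0.         281.93746588]
 [  0.         423.1923776  212.5606852 ]
 [  0.           0.           1.        ]] [ 0.46847251 -0.94941964  0.70827962] [-2.30841754  0.01462721 -0.15117652]
```

View pics/top0.png

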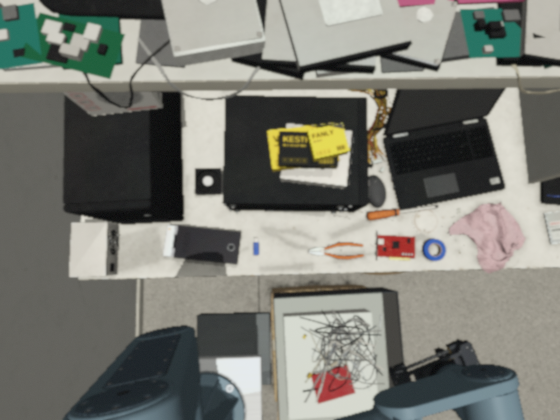

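View pics/side0.png

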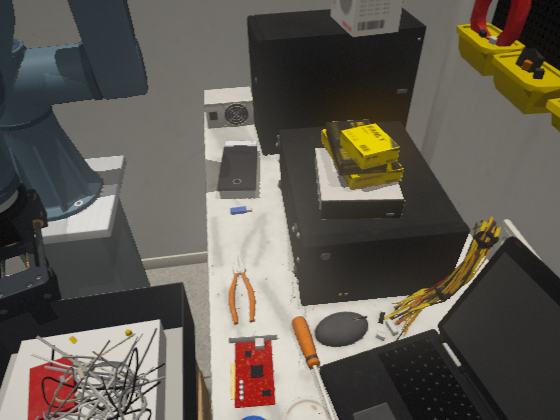

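The top view shows the dock at about (165–240, 225–263), with the mark near (231,247), the USB stick at (256,248) and pliers at (340,250). The side view shows the lid at (238,165), the mark near (237,182) and tall computers behind the dock. Next I'll measure these.

```bash
cat > h.py <<'E'
import numpy as np,cv2
from bench import robot
from scipy.spatial.transform import Rotation as R
def ray(d,uv):
    v=np.linalg.inv(d['mtx'])@[uv[0],uv[1],1]
    return np.array(d['xyz']),R.from_euler('xyz',d['orientation']).apply(v)
def onz(d,uv,z):
    o,v=ray(d,uv);return o+v*(z-o[2])/v[2]
def tri(a,ua,b,ub):
    A=np.zeros((3,3));y=np.zeros(3);L=[]
    for d,u in((a,ua),(b,ub)):
        o,v=ray(d,u);v=v/np.linalg.norm(v);P=np.eye(3)-np.outer(v,v);A+=P;y+=P@o;L.append((P,o))
    x=np.linalg.solve(A,y);return x,[np.linalg.norm(P@(x-o)) for P,o in L]
def proj(d,p):
    c=R.from_euler('xyz',d['orientation']).inv().apply(np.array(p)-d['xyz']);q=d['mtx']@c;return q[:2]/q[2]
E
python3 - <<'E'
from h import *
t=robot.snapshot('top');s=robot.snapshot('side')
ims=[]
for d,(x0,y0,x1,y1) in((t,(155,215,275,275)),(s,(205,130,275,225))):
    g=d['pixels'].max(2).astype(int)
    m=np.zeros(g.shape,np.uint8);m[y0:y1,x0:x1]=(g[y0:y1,x0:x1]<75)
    cs,_=cv2.findContours(m,0,2)
    for c in sorted(cs,key=cv2.contourArea)[-3:]:
        r=cv2.minAreaRect(c);print(cv2.contourArea(c),r)
        if d is t and cv2.contourArea(c)>500:
            print(np.round([onz(t,p,.04) for p in cv2.boxPoints(r)],4))
    c=d['pixels'][y0:y1,x0:x1];k=6 if d is t else 5
    ims.append(cv2.resize(c,None,fx=k,fy=k,interpolation=cv2.INTER_CUBIC))
c=np.zeros((480,720+0,3),np.uint8)
cv2.imwrite('pics/tc.png',ims[0]);cv2.imwrite('pics/sc.png',ims[1])
for p in [(231,247),(256,248),(195,210),(223,209),(183,209)]: print(p,onz(t,p,.04),onz(t,p,.2))
E
```

```text
142.5 ((168.5, 218.0), (6.0, 27.0), 90.0)
1902.0 ((205.90853881835938, 245.3231658935547), (63.49813461303711, 33.35032272338867), 6.34019136428833)
[[ 0.4436  0.089   0.04  ]
 [ 0.5405  0.0794  0.04  ]
 [ 0.5155 -0.1064  0.04  ]
 [ 0.4188 -0.0947  0.04  ]]
4.5 ((236.25003051757812, 181.25001525878906), (2.1213202476501465, 2.8284268379211426), 45.0)
339.5 ((265.5, 142.5), (25.0, 17.0), 90.0)
553.5 ((238.0, 161.5), (31.0, 36.0), 90.0)
(231, 247) [ 0.47267686 -0.08156994  0.04      ] [ 0.46822283 -0.09881542  0.2       ]
(256, 248) [ 0.46798814 -0.15499455  0.04      ] [ 0.4641895  -0.16197671  0.2       ]
(195, 210) [0.58469374 0.02434497 0.04      ] [ 0.56458195 -0.00770533  0.2       ]
(223, 209) [ 0.58591678 -0.05860583  0.04      ] [ 0.56563403 -0.07906125  0.2       ]
(183, 209) [0.58844946 0.05982224 0.04      ] [0.56781269 0.02281291 0.2       ]
```

View pics/tc.png

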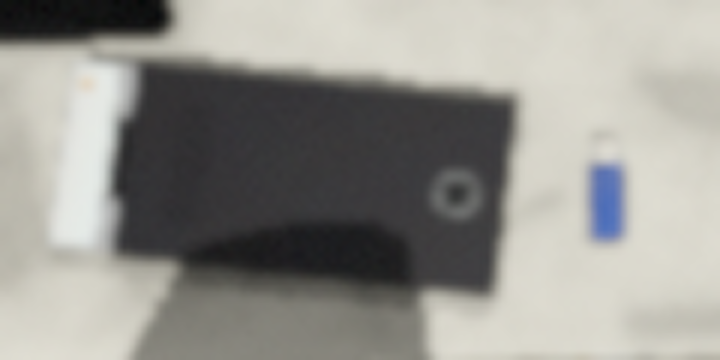

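View pics/sc.png

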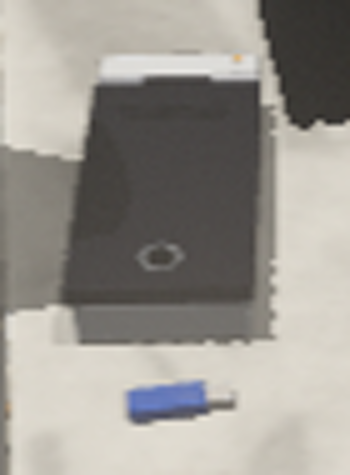

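Crops: in the top crop the mark ring is centred at (456,193), the lid's tail corners are at (516,97) and (490,292), and its head corners are at (138,60) and (115,252). In the side crop the mark is at (160,257). The USB stick lies just off the tail.

```bash
cat >> h.py <<'E'
DOCK=None
E
python3 - <<'E'
from h import *
t=robot.snapshot('top');s=robot.snapshot('side')
T=lambda x,y:((x+.5)/6-.5+155,(y+.5)/6-.5+215)
S=lambda x,y:((x+.5)/5-.5+205,(y+.5)/5-.5+130)
m=tri(t,T(456,193),s,S(160,257));print('mark',m)
print('z04',onz(t,T(456,193),.04),onz(s,S(160,257),.04))
c=[onz(t,T(*p),.04)[:2] for p in((138,60),(115,252),(490,292),(516,97))]
a,b,cc,d=c;print(np.round(c,4))
for v in(a-d,b-cc):print('len',np.linalg.norm(v),'yaw',np.arctan2(v[1],v[0]))
for v in(a-b,d-cc):print('wid',np.linalg.norm(v),'yaw',np.arctan2(v[1],v[0])+np.pi/2)
h=(a+b)/2-(cc+d)/2;print('mid yaw',np.arctan2(h[1],h[0]),'tail mid',(cc+d)/2)
h/=np.linalg.norm(h);print('mark from tail',(m[0][:2]-(cc+d)/2)@h)
print('head z04',[onz(t,T(*p),.039)[:2] for p in((80,60),(50,248))])
E
```

```text
mark (array([ 0.47325761, -0.08016154,  0.03819906]), [np.float64(0.00023203986808673495), np.float64(0.00023203986808669873)])
z04 [ 0.47343838 -0.08035256  0.04      ] [ 0.47301344 -0.08251117  0.04      ]
[[ 0.5424  0.0753]
 [ 0.4488  0.0854]
 [ 0.425  -0.0966]
 [ 0.5199 -0.1102]]
len 0.18686636854271546 yaw 1.4502442203050887
len 0.18355156640030226 yaw 1.4405777803027273
wid 0.0941159745137888 yaw 1.463020749065897
wid 0.09590601027146206 yaw 1.428127694133948
mid yaw 1.4454542522397515 tail mid [ 0.47242074 -0.10337883]
mark from tail 0.02313977107336764
head z04 [array([0.54308441, 0.10393982]), array([0.45150268, 0.11717329])]
```

```bash
sed -i '/DOCK=None/d' h.py; cat >> h.py <<'E'
YAW=1.446; MARK=np.array([.473,-.081,.04])
hx=np.array([np.cos(YAW),np.sin(YAW),0]);hy=np.array([-hx[1],hx[0],0]);hz=np.array([0,0,1.])
ORG=MARK+.088*hx-.04*hz
def todock(p): q=np.array(p)-ORG; return np.round([q@hx,q@hy,q@hz],4)
def go(x,y,z):
    """tool-frame shift to dock point x,y,z; turn needed for tool y along dock -x"""
    s=robot.sense();w=ORG+x*hx+y*hy+z*hz
    Rt=R.from_euler('xyz',s['tcp_rot']);sh=Rt.inv().apply(w-s['ee_pos'])
    a=Rt.as_matrix()[:,0];yaw=np.arctan2(a[1],a[0])
    print('t',s['time_s'],'dock pos',todock(s['ee_pos']),'shift',np.round(sh,4),'turn deg',round(np.degrees(yaw-(YAW-np.pi/2)),2),'F',np.round(s['ft_force'],2),'w',round(s['gripper_width'],4))
E
python3 -m creep '[[[0,0,0],6.6],[[0,0,0],6.6],[[0,0,0],6.6],[[0,0,0],6.7],[[0,0,0],0]]' -1
python3 -c "
from h import *
go(-.088,0,.12)"
```

```text
time_s: 0.8
ee_pos: [0.1901, -0.5427, 0.2386]
tcp_rot: [-3.141, 0.0, -0.127]
ft_force: [0.1, 0.4, 0.5]
gripper_width: 0.0502
grasp_force: 0.0
t 0.8 dock pos [-0.5813  0.2233  0.2386] shift [ 0.2223 -0.4937  0.1187] turn deg -0.11 F [0.07 0.41 0.52] w 0.0502
```

```bash
python3 -m creep '[[[0.016,-0.036,0],0],[[0.016,-0.036,0],0],[[0.016,-0.036,0],0],[[0.016,-0.036,0],0],[[0.016,-0.036,0],0],[[0.016,-0.036,0],0],[[0.016,-0.036,0],0],[[0.016,-0.036,0],0],[[0.016,-0.036,0],0],[[0.016,-0.036,0],0]]'
python3 -c "
from h import *
go(-.088,0,.10)"
```

```text
time_s: 1.8
ee_pos: [0.3945, -0.2042, 0.239]
tcp_rot: [3.141, -0.001, -0.122]
ft_force: [0.2, -0.2, -0.5]
gripper_width: 0.0007
grasp_force: 0.0
t 1.8 dock pos [-0.22    0.0625  0.239 ] shift [ 0.0628 -0.1319  0.139 ] turn deg 0.14 F [ 0.22 -0.23 -0.48] w 0.0007
```

```bash
python3 -m creep '[[[0.016,-0.033,0],0],[[0.016,-0.033,0],0],[[0.016,-0.033,0],0],[[0.015,-0.033,0],0],[[0,0,0.035],0],[[0,0,0.035],0],[[0,0,0.035],0],[[0,0,0.035],0],[[0,0,0.02],0],[[0,0,0],0]]'
python3 - <<'E'
from h import *
go(-.088,0,.045)
a=[]
t=robot.snapshot('top');s=robot.snapshot('side')
a=cv2.resize(t['pixels'][205:280,150:280],None,fx=3,fy=3,interpolation=2)
b=cv2.resize(s['pixels'][100:235,190:300],None,fx=3.5,fy=3.5,interpolation=2)
c=np.zeros((480,780,3),np.uint8);c[:225,:390]=a;c[:b.shape[0],390:390+b.shape[1]]=b
cv2.imwrite('pics/press.png',c)
E
```

```text
time_s: 2.8
ee_pos: [0.4705, -0.0815, 0.0759]
tcp_rot: [-3.14, 0.006, -0.123]
ft_force: [-0.4, -0.5, -0.1]
gripper_width: 0.0002
grasp_force: 0.0
t 2.8 dock pos [-0.0888  0.0024  0.0759] shift [ 0.0026 -0.0007  0.0309] turn deg 0.11 F [-0.35 -0.51 -0.07] w 0.0002
```

View pics/press.png

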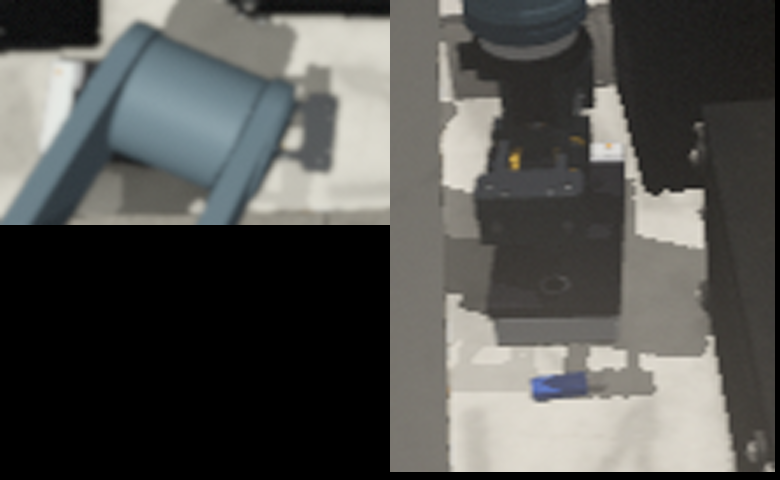

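The gripper is centred over the mark: in the side half the mark is at (552,285) and the gripper centre at x≈550. I'll correct 2.5 mm sideways and come down.

```bash
python3 -m creep '[[[0.0025,-0.001,0.01],0],[[0,0,0.01],0],[[0,0,0.01],0],[[0,0,0.002],0],[[0,0,0.002],0],[[0,0,0.002],0],[[0,0,0],0]]'
python3 -c "
from h import *
go(-.088,0,.035)"
```

```text
time_s: 3.6
ee_pos: [0.4756, -0.0819, 0.0427]
tcp_rot: [-3.142, 0.0, -0.126]
ft_force: [-0.7, -0.3, -0.0]
gripper_width: 0.0007
grasp_force: 0.0
t 3.6 dock pos [-0.0886 -0.0027  0.0427] shift [-0.0027 -0.0006  0.0077] turn deg -0.05 F [-0.67 -0.25 -0.05] w 0.0007
```

```bash
python3 -m creep '[[[-0.001,0,0.0015],0],[[0,0,0.0015],0],[[0,0,0.001],0],[[0,0,0.001],0],[[0,0,0],0]]'
python3 -m creep '[[[0,0,0.001],0],[[0,0,0.001],0],[[0,0,0],0]]'
```

```text
time_s: 4.1
ee_pos: [0.4748, -0.0819, 0.0379]
tcp_rot: [3.141, -0.0, -0.126]
ft_force: [-1.1, -0.3, 3.8]
gripper_width: 0.0004
grasp_force: 1.7
time_s: 4.4
ee_pos: [0.4748, -0.0819, 0.0358]
tcp_rot: [3.141, -0.0, -0.126]
ft_force: [-0.3, -0.8, 3.9]
gripper_width: -0.0002
grasp_force: 2.3
```

```bash
python3 -m creep '[[[0,0,0.001],0],[[0,0,0.001],0],[[0,0,0],0]]'
```

```text
time_s: 4.7
ee_pos: [0.4751, -0.0819, 0.0351]
tcp_rot: [3.141, -0.0, -0.125]
ft_force: [-6.2, 0.9, 20.0]
gripper_width: 0.0005
grasp_force: 9.6
```

```bash
python3 -m creep '[[[0,0,0.0007],0],[[0,0,0],0]]'
```

```text
time_s: 4.9
ee_pos: [0.4752, -0.0819, 0.035]
tcp_rot: [3.141, -0.001, -0.125]
ft_force: [-7.6, 2.8, 24.6]
gripper_width: 0.0009
grasp_force: 12.7
```

Bottom stop reached. Now a quick retreat up and back, then let it open.

```bash
python3 -m creep '[[[0,0,-0.03],0],[[0,0.01,-0.045],0],[[0,0.02,-0.045],0],[[0,0.03,-0.045],0],[[0,0.03,-0.035],0],[[0,0.03,0],0],[[0,0.03,0],0],[[0,0,0],0],[[0,0,0],0],[[0,0,0],0]]'
python3 -m creep '[[[0,0,0],0],[[0,0,0],0],[[0,0,0],0],[[0,0,0],0],[[0,0,0],0],[[0,0,0],0],[[0,0,0],0],[[0,0,0],0],[[0,0,0],0],[[0,0,0],0]]'
python3 -m creep '[[[0,0,0],0],[[0,0,0],0],[[0,0,0],0],[[0,0,0],0],[[0,0,0],0],[[0,0,0],0],[[0,0,0],0],[[0,0,0],0],[[0,0,0],0],[[0,0,0],0]]'
python3 - <<'E'
from h import *
go(-.06,0,.1)
t=robot.snapshot('top');s=robot.snapshot('side')
a=cv2.resize(t['pixels'][205:280,150:280],None,fx=3,fy=3,interpolation=2)
b=cv2.resize(s['pixels'][100:235,190:300],None,fx=3.5,fy=3.5,interpolation=2)
c=np.zeros((480,780,3),np.uint8);c[:225,:390]=a;c[:b.shape[0],390:390+b.shape[1]]=b
cv2.imwrite('pics/open.png',c)
E
```

```text
time_s: 5.9
ee_pos: [0.4559, -0.2273, 0.2289]
tcp_rot: [-3.14, 0.001, -0.125]
ft_force: [-0.3, 0.4, 0.7]
gripper_width: 0.0004
grasp_force: 0.0
time_s: 6.9
ee_pos: [0.456, -0.2283, 0.2296]
tcp_rot: [3.142, -0.0, -0.126]
ft_force: [-0.3, -1.2, -0.0]
gripper_width: 0.0004
grasp_force: 0.0
time_s: 7.9
ee_pos: [0.4561, -0.2283, 0.2296]
tcp_rot: [3.142, -0.0, -0.126]
ft_force: [-0.6, -0.0, -0.4]
gripper_width: 0.0006
grasp_force: 0.0
t 7.9 dock pos [-0.2363 -0.0015  0.2296] shift [-0.0017 -0.1763  0.1296] turn deg -0.05 F [-0.58 -0.03 -0.37] w 0.0006
```

View pics/open.png

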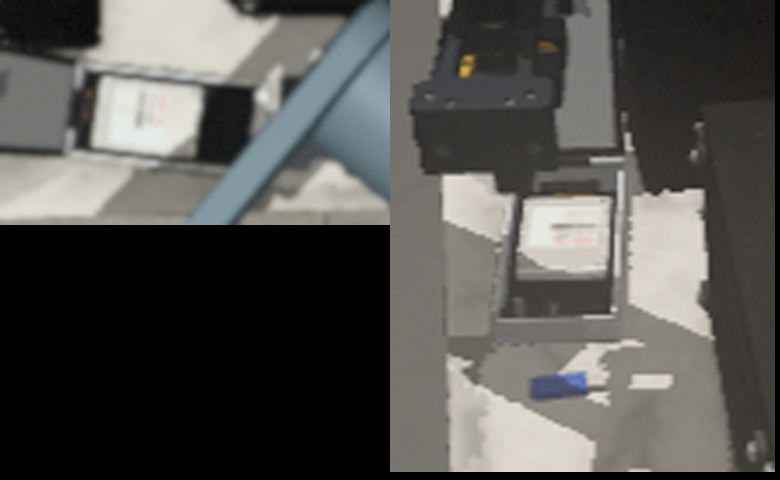

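The lid stands open, showing its grey inside at top crop (35,100). The disk is visible from x=92 to 203 with free bay behind its tail; two small features sit near the latch housing in the side crop at (518,305) and (556,308).

```bash
python3 - <<'E'
from h import *
t=robot.snapshot('top');s=robot.snapshot('side')
T=lambda x,y:((x+.5)/3-.5+150,(y+.5)/3-.5+205)
S=lambda x,y:((x-390+.5)/3.5-.5+190,(y+.5)/3.5-.5+100)
for p in((203,87),(197,157),(100,75),(90,150)):print('disk',todock(onz(t,T(*p),.016)))
for p in((516,277),(605,279)):print('disk tail side',todock(onz(s,S(*p),.016)))
for p in((518,305),(556,308)):print('feat z6,z24',todock(onz(s,S(*p),.006)),todock(onz(s,S(*p),.024)))
for p in((500,320),(615,318)):print('tail top edge',todock(onz(s,S(*p),.024)))
E
python3 -m creep '[[[0,-0.03,0],0],[[0,-0.03,0],0],[[0,-0.03,0],0],[[0,-0.03,0.02],0],[[0,-0.03,0.02],0],[[0,-0.022,0.02],0],[[0,0,0.035],0],[[0,0,0.035],0],[[0,0,0.03],0],[[0,0,0],0]]'
python3 -c "
from h import *
go(-.066,0,.012)"
```

```text
disk [-0.0404 -0.0357  0.016 ]
disk [-0.043   0.0342  0.016 ]
disk [ 0.0636 -0.0372  0.016 ]
disk [0.0635 0.0379 0.016 ]
disk tail side [-0.0476  0.0334  0.016 ]
disk tail side [-0.0532 -0.0348  0.016 ]
feat z6,z24 [-0.0694  0.0313  0.006 ] [-0.092   0.0279  0.024 ]
feat z6,z24 [-0.0743  0.0023  0.006 ] [-0.0968 -0.0004  0.024 ]
tail top edge [-0.1089  0.0398  0.024 ]
tail top edge [-0.1103 -0.0442  0.024 ]
time_s: 9.1
ee_pos: [0.4744, -0.0564, 0.066]
tcp_rot: [-3.14, 0.008, -0.126]
ft_force: [0.3, 0.5, 0.1]
gripper_width: 0.0002
grasp_force: 0.0
t 9.1 dock pos [-0.0634  0.0017  0.066 ] shift [0.0021 0.0027 0.054 ] turn deg -0.05 F [0.27 0.49 0.13] w 0.0002
```

```bash
python3 -m creep '[[[0.001,0.0025,0.01],0],[[0,0,0.01],0],[[0,0,0.01],0],[[0,0,0.006],0],[[0,0,0],0]]'
python3 -c "
from h import *
go(-.066,0,.010)"
```

```text
time_s: 9.6
ee_pos: [0.4778, -0.0601, 0.033]
tcp_rot: [-3.141, 0.001, -0.126]
ft_force: [-0.6, 0.0, 0.5]
gripper_width: 0.0004
grasp_force: 0.0
t 9.6 dock pos [-0.0667 -0.0022  0.033 ] shift [-0.0021 -0.0007  0.023 ] turn deg -0.06 F [-0.6   0.01  0.54] w 0.0004
```

```bash
python3 -m creep '[[[-0.001,-0.0005,0.005],0],[[0,0,0.005],0],[[0,0,0.005],0],[[0,0,0],0]]'
python3 -m creep '[[[-0.001,0,0.002],0],[[0,0,0.003],0],[[0,0,0.002],0],[[0,0,0],0]]'
python3 -c "
from h import *
go(-.046,0,.010)"
```

```text
time_s: 10.0
ee_pos: [0.4768, -0.0595, 0.0179]
tcp_rot: [-3.141, 0.001, -0.126]
ft_force: [-0.2, 0.1, 0.1]
gripper_width: 0.0005
grasp_force: 0.0
time_s: 10.4
ee_pos: [0.4762, -0.0595, 0.0113]
tcp_rot: [-3.141, 0.0, -0.126]
ft_force: [0.1, -0.3, -1.0]
gripper_width: 0.0001
grasp_force: 0.0
t 10.4 dock pos [-0.0662 -0.0005  0.0113] shift [-0.0005 -0.0202  0.0014] turn deg -0.05 F [ 0.07 -0.33 -0.99] w 0.0001
```

```bash
python3 -m creep '[[[0,-0.002,0],0],[[0,-0.002,0],0],[[0,-0.002,0],0],[[0,-0.002,0],0],[[0,-0.002,0],0],[[0,-0.002,0],0],[[0,0,0],0]]'
python3 -m creep '[[[0,-0.002,0],0],[[0,-0.001,0],0],[[0,-0.001,0],0],[[0,0,0],0]]'
python3 -c "
from h import *
go(-.046,0,.010)"
```

```text
time_s: 11.1
ee_pos: [0.4779, -0.0474, 0.0116]
tcp_rot: [-3.142, -0.0, -0.125]
ft_force: [-0.5, 0.4, -0.3]
gripper_width: 0.0003
grasp_force: 0.0
time_s: 11.5
ee_pos: [0.4784, -0.0436, 0.0116]
tcp_rot: [3.142, -0.0, -0.126]
ft_force: [-1.3, -0.7, 0.3]
gripper_width: 0.0006
grasp_force: 0.1
t 11.5 dock pos [-0.0502 -0.0007  0.0116] shift [-0.0007 -0.0042  0.0016] turn deg -0.05 F [-1.27 -0.66  0.31] w 0.0006
```

```bash
python3 -m creep '[[[0,-0.001,0],0],[[0,-0.001,0],0],[[0,-0.001,0],0],[[0,0,0],0]]'
```

```text
time_s: 11.9
ee_pos: [0.4788, -0.0406, 0.0116]
tcp_rot: [-3.142, -0.0, -0.126]
ft_force: [0.1, -0.5, 0.2]
gripper_width: 0.0002
grasp_force: 0.2
```

```bash
python3 -m creep '[[[0,-0.001,0],0],[[0,-0.001,0],0],[[0,0,0],0]]'
```

```text
time_s: 12.2
ee_pos: [0.479, -0.0386, 0.0116]
tcp_rot: [-3.142, -0.0, -0.126]
ft_force: [0.2, -0.1, -0.7]
gripper_width: 0.0004
grasp_force: 0.2
```

```bash
python3 -m creep '[[[0,-0.001,0],0],[[0,-0.001,0],0],[[0,0,0],0]]'
```

```text
time_s: 12.5
ee_pos: [0.4793, -0.0366, 0.0116]
tcp_rot: [-3.142, -0.0, -0.126]
ft_force: [-0.3, -0.3, 0.1]
gripper_width: 0.0004
grasp_force: 0.2
```

```bash
python3 -m creep '[[[0,-0.001,0],0],[[0,-0.001,0],0],[[0,0,0],0]]'
```

```text
time_s: 12.8
ee_pos: [0.4795, -0.0346, 0.0116]
tcp_rot: [-3.142, -0.0, -0.126]
ft_force: [-0.2, -0.1, 0.6]
gripper_width: 0.0007
grasp_force: 0.2
```

```bash
python3 -m creep '[[[0,-0.001,0],0],[[0,-0.001,0],0],[[0,0,0],0]]'
```

```text
time_s: 13.1
ee_pos: [0.4798, -0.0333, 0.0117]
tcp_rot: [3.14, 0.0, -0.125]
ft_force: [-0.9, -5.0, 1.2]
gripper_width: 0.0005
grasp_force: 2.0
```

```bash
python3 -m creep '[[[0,-0.001,0],0],[[0,-0.001,0],0],[[0,0,0],0]]'
```

```text
time_s: 13.4
ee_pos: [0.4801, -0.0327, 0.012]
tcp_rot: [3.138, -0.0, -0.125]
ft_force: [-2.9, -12.8, 2.5]
gripper_width: 0.0005
grasp_force: 5.3
```

Hard stop with about 11 mm of travel since contact, as expected. I'll back off straight, lift out and look.

```bash
python3 -m creep '[[[0,0.004,0],0],[[0,0.006,0],0],[[0,0.006,0],0],[[0,0.004,0],0],[[0,0,-0.02],0],[[0,0,-0.04],0],[[0,0,-0.04],0],[[0,0.03,-0.04],0],[[0,0.03,-0.04],0],[[0,0.03,-0.03],0]]'
python3 -m creep '[[[0,0.04,0],0],[[0,0.04,0],0],[[0,0.04,0],0],[[0,0.02,0],0],[[0,0,0],0],[[0,0,0],0]]'
python3 - <<'E'
from h import *
t=robot.snapshot('top');s=robot.snapshot('side')
a=cv2.resize(t['pixels'][205:280,140:270],None,fx=3,fy=3,interpolation=2)
b=cv2.resize(s['pixels'][100:235,190:300],None,fx=3.5,fy=3.5,interpolation=2)
c=np.zeros((480,780,3),np.uint8);c[:225,:390]=a;c[:b.shape[0],390:390+b.shape[1]]=b
cv2.imwrite('pics/end.png',c)
for y in(-.035,.035):
  print([np.round((proj(t,ORG+x*hx+y*hy+.016*hz)-[140,205])*3) for x in(-.028,.072)])
E
```

```text
time_s: 14.4
ee_pos: [0.4665, -0.141, 0.2245]
tcp_rot: [3.141, -0.003, -0.125]
ft_force: [0.9, 0.2, -0.4]
gripper_width: 0.0005
grasp_force: 0.0
time_s: 15.0
ee_pos: [0.4483, -0.2785, 0.2212]
tcp_rot: [-3.14, 0.001, -0.127]
ft_force: [-0.3, -0.4, -1.1]
gripper_width: 0.0005
grasp_force: 0.0
[array([220.,  85.]), array([120.,  75.])]
[array([211., 155.]), array([111., 145.])]
```

View pics/end.png

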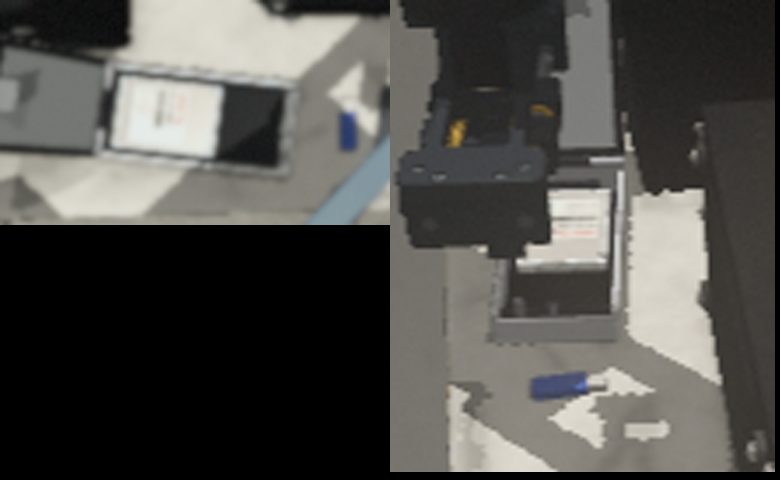

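The final picture shows the disk's head edge at x≈112–118 against the connector (predicted 111–120), its tail moved about 10 mm towards the head, the lid still open and the USB stick where it was.

```bash
python3 -c "
from bench import robot
print(robot.job_done())"
```

```text
the job is handed in; nothing more can be done
None
```

The job is handed in: the lid popped open and stayed open, and the disk was pushed about 10 mm to a hard stop at the connector; the USB stick looks unmoved, and I did not re-check the other loose parts.

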